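# Make up a centrifuge bucket: adapter, reducer, tube, domed lid

### The arm

A 6-joint arm with a two-finger parallel gripper is mounted at the origin on a cart in front of the work surface, level with it; the furniture and walls round the work are solid. World frame = base frame: x ahead of the robot, y to its left, z up, the work surface at z = 0. Lengths are in mm, angles in rad, forces in N, time in s.
With the tool pointing down it reaches from about 400 to 825 mm from the base axis. Payload 7 kg.
Tool frame: the origin (TCP) lies at the very end of the fingers, on their centre line; the grasp point (between the pads) lies 19 mm behind it; z points along the fingers, y is the line along which they close (so a half turn about z gives the same grasp; the last joint's range is limited). The gripper opens to 88 mm and grips with 3 to 60 N. Pads are 19 mm wide; open, the fingers measure 130 mm over their backs; the gripper's body (78 mm by 193 mm) begins 47 mm behind the grasp point.
Start: joints at [-0.998, 0.359, 0.012, 0, -1.224, -0.288], TCP at [189.625, -647.794, 226.561] pointing down, gripper open.
Joint ranges: [-3.07, 3.07], [-1.43, 2.12], [-1.02, 1.25], [-3.03, 1.67], [-3.05, -0], [-3.03, 3.03]. Speed limits (rad/s): [2.39, 2.39, 3.01, 3.14, 3.14, 3.14].

### API

Orientations are given as a unit quaternion [w, x, y, z].
In Python, from bench import env, vision gives the robot as it stands.
- The arm moves only by the tool jog_arm, never from a script. Its argument "increments" is a list that holds one entry, the list of rows, each a list of 7 numbers: the turn, a rotation vector about the tool's x, y, z in units of 0.12 rad (1.0 is 0.12 rad), then the shift along the tool's x, y, z in units of 0.04 m (1.0 is 0.04 m), then the gripper command: -1 is fully open, 1 is shut, values between are in proportion. In form: [[[wx, wy, wz, x, y, z, hand], ...]]. A call has exactly 8 rows; each row shifts and turns the commanded pose from where the row before left it, along the tool's axes as they then stand; what a row does not reach is not made up. A row lasts 1/12 s, in which the tool goes at most 41.7 mm and 7.16 degrees, less where a joint would pass 70% of its speed; a pose out of reach is approached as far as the arm can. A call with a number of a shift or a turn outside -1 to 1 is refused whole. A call with a gripper value outside its range is refused whole. The fingers move at their own pace and stop on an object; "grip_force" is the grip in N (left out, the last holds). Time passes only in rows, so rows that do not move let the fingers close, or fill a call up. It gives the time, the measured TCP pose, the force, the opening and the grip force at its end, in the units of the state.
- env.get_state(): the state, without advancing time (a new reading comes with each control period).
- vision.camera(name): name is "side" or "top"; returns a dict with "color" (420x560x3 uint8, red, green, blue), "intrinsics" (3x3 intrinsics, pixels), "distortion" ([k1, k2, p1, p2, k3] as OpenCV has them; the pictures are not rectified), "view" (4x4, takes a point from world to camera coordinates). Camera axes: x right, y down, z forward; pixel columns grow to the right and rows downward; lengths in mm; the calibration is good to about 2 mm. A picture is of the moment at which its call begins. There is no depth.
- env.close_job(): hands the job in; it is judged then, once.
The state is a dict: "time_s": time; "qpos": joint angles; "joint_velocities": joint speeds; "joint_efforts": joint torques, N m; "eef_pos": TCP position; "orientation": TCP orientation; "wrist_force": force on the tool from outside, world axes, zero at the start; "torque": the same for the moment, N m; "finger_gap": opening from 0.0 (shut) to 1.0 (fully open); "grip_force": force on a finger pad.
Only numpy, scipy, OpenCV 4.12 (cv2) and the standard library are available. Lean on these libraries where they do the work, as an engineer would, in place of code of your own. Each camera call takes 0.05 s, during which the arm holds its last target. There are 200 camera calls.

### The job

Make up the open centrifuge bucket for a spin: put the wide grey adapter into the bucket, then the taller white reducer (the one whose bore takes the tube) into the adapter, then stand the capped tube from the rack in the reducer, and last close the bucket with the clear domed lid. Each piece must be fully home before the next goes in; keep the tube upright, leave the short narrow-bore reducer where it stands, and let go of everything at the end.

Things in the scene. Friction and masses are not known exactly. Their poses are not given: they have to be found in the camera images.
- bucket: target, fixed in this scene: round aluminium centrifuge bucket, 74 mm outside diameter, standing in a black round foot of 88 mm; two small blocks on opposite sides reach 44 mm from the axis, up to 48 mm high. Origin on its axis at the bench surface, z up. Inner floor at z = 14 mm, rim at z = 64 mm, bore 58 mm diameter, flared to 63 mm at the mouth; the rim's outer edge is bevelled by 2 mm.
- adapter: loose grey plastic sleeve, 55 mm outside diameter, 68 mm high, standing upright on the bench, about 110 g; blind bore of 39 mm open at the top (45 mm at the flared mouth), inner floor 6 mm above its underside; foot bevelled by 5.5 mm. Goes into the bucket and stands out 18 mm above the bucket's rim. Origin at the centre of its underside, z along its axis up.
- reducer: loose white plastic sleeve, the tall one: 36 mm outside diameter, 80 mm high, standing upright, about 70 g; blind bore of 20 mm open at the top (26 mm at the mouth), inner floor 6 mm above its underside; foot bevelled by 4.5 mm. Goes into the adapter and stands out 18 mm above it. Origin at the centre of its underside, z along its axis up.
- spare_reducer: loose white plastic sleeve that is not wanted: 36 mm outside diameter but only 56 mm high, with a narrow bore of 11 mm. To be left where it stands. Origin at the centre of its underside, z up.
- tube_rack: fixed white rack of two plates with four places, 62 x 62 mm, 52 mm high; holes of 21 mm in the top plate at x, y = +-14.5 mm, floor at z = 5 mm. The tube stands in the place at x = -14.5 mm, y = +14.5 mm of the rack. Origin at the centre of its underside, z up.
- tube: loose clear tube with a conical foot and a white ribbed screw cap and a white label, standing upright (within about 3 degrees) in the rack; body 17 mm diameter, whole length 104 mm, cap 22 mm diameter over the topmost 14 mm, about 30 g. In the reducer it stands out 30 mm. Origin at the centre of its foot, z along its axis up.
- lid: loose clear domed lid, grey ring at the bottom, grey round knob (24 mm diameter, z = 86 to 102 mm), upright on the bench, about 90 g; 85 mm across the ring, dome 72 mm. Its skirt (77 mm inside, bevelled 2 mm) goes over the bucket's rim and an inner shoulder at z = 8 mm rests on it, so its underside ends 8 mm below the rim. Hollow up to z = 82 mm. Origin: centre of underside, z up.

How it is judged (in metres and radians):
On the way, in this order (a step that is already met when the one before it is completed fails the run):
1. the adapter stands fully home in the bucket (horizontal distance between adapter and bucket below 0.005 m and z of adapter in the frame of bucket between 0.011 and 0.0165 m and angle between adapter's own z axis and vertical below 0.06 rad), for 0.2 s.
2. the tall reducer stands fully home in the adapter in the bucket (all of step 1 and horizontal distance between reducer and bucket below 0.008 m and z of reducer in the frame of bucket between 0.017 and 0.0225 m and angle between reducer's own z axis and vertical below 0.08 rad), for 0.2 s.
3. the tube stands fully home in the reducer (all of step 2 and horizontal distance between tube and bucket below 0.014 m and z of tube in the frame of bucket between 0.023 and 0.0285 m and angle between tube's own z axis and vertical below 0.12 rad), for 0.2 s.
4. the lid rests on the bucket's rim (horizontal distance between lid and bucket below 0.005 m and z of lid in the frame of bucket between 0.053 and 0.0585 m and angle between lid's own z axis and vertical below 0.05 rad), for 0.2 s.
At the end, for the whole second after the job is handed in: Adapter on the bucket's floor, tall reducer on the adapter's floor, tube on the reducer's floor, lid's shoulder on the bucket's rim: each within 2.5 mm in height, upright and within 5 (adapter, lid), 8 (reducer) or 14 mm (tube foot) of the bucket's axis; all at rest (all of step 3 and all of step 4 and linear speed of each of adapter, reducer, tube, lid below 0.02 m/s); the robot touches nothing.
It fails at once if the short narrow-bore reducer is moved by more than 25 mm (distance of spare_reducer from where it was at the start of the episode above 0.025 m).
It fails at once if the tube is tipped by more than 0.6 rad (angle between tube's own z axis and vertical above 0.6 rad).
It also fails if it takes over 99 s, if anything falls off the work surface, if the arm or the gripper's body presses on something with over 40 N, if the wrist force passes 120 N, or if a joint passes its speed limit or range.

## Working session

There is one attempt and no reset: what is moved stays moved. The work goes in short steps, Python scripts to look and compute and a tool call to move; the robot and the scene stay as the last step left them, time stands still between calls to the robot, and variables do not carry over. Pictures are saved under pics/ and viewed, at most 14 in all, crops included, and the job is handed in when it is done.

Besides the shell and the picture viewer there is one more tool, called after "Emit:" by a JSON object that holds its "api" and its "payload". jog_arm: Moves the arm, as the interface text tells. Its arguments: {"type":"object","properties":{"increments":{"type":"array","items":{"type":"array","items":{"type":"array","items":{"type":"number","minimum":-1,"maximum":1}}}},"grip_force":{"type":"number"}},"required":["increments"]}

```bash
ls; mkdir -p pics
python3 - <<'E'
from bench import env, vision
import cv2
for n in ("side","top"):
    c=vision.camera(n); cv2.imwrite(f"pics/{n}0.png",c["color"][:,:,::-1])
    print(n,c["intrinsics"],c["distortion"],c["view"])
print(env.get_state())
E
```

```text
pics
side [[501.75978629   0.         283.78700473]
 [  0.         501.75978629 202.05448892]
 [  0.           0.           1.        ]] [0.05250303 0.         0.         0.         0.        ] [[ 9.78318163e-01  2.06913343e-01 -8.96880654e-03 -4.49866324e+02]
 [ 1.51013993e-01 -7.42314061e-01 -6.52812844e-01 -1.98513813e+02]
 [-1.41733359e-01  6.37304247e-01 -7.57466139e-01  1.07479071e+03]
 [ 0.00000000e+00  0.00000000e+00  0.00000000e+00  1.00000000e+00]]
top [[416.37809333   0.         286.75203779]
 [  0.         416.37809333 212.26738159]
 [  0.           0.           1.        ]] [-0.10200681  0.          0.          0.          0.        ] [[ 3.88531762e-03 -9.99976276e-01 -5.68791109e-03 -2.17215539e+02]
 [-9.84539645e-01 -2.82914105e-03 -1.75139042e-01  4.76320024e+02]
 [ 1.75118795e-01  6.28044477e-03 -9.84527279e-01  8.17677628e+02]
 [ 0.00000000e+00  0.00000000e+00  0.00000000e+00  1.00000000e+00]]
{'time_s': 0.1, 'qpos': array([-9.97907490e-01,  3.59307567e-01,  1.11195393e-02, -2.80228200e-04,
       -1.22411474e+00, -2.88112176e-01]), 'joint_velocities': array([-0.00130453,  0.000669  ,  0.00142233,  0.00099293,  0.00204675,
       -0.00110849]), 'joint_efforts': array([-3.03389599e-03, -5.84162772e+01,  2.93748629e+01,  7.01565385e+00,
        1.01312526e-02, -7.38019548e-05]), 'eef_pos': array([ 189.4750128 , -647.38641612,  225.71299826]), 'orientation': array([-1.94616697e-04, -1.41860411e-01,  9.89886377e-01,  7.39473895e-04]), 'wrist_force': array([0.10270978, 0.21798279, 0.69559317]), 'torque': array([ 0.01392166, -0.01519346,  0.01034813]), 'grip_force': 0.0, 'finger_gap': 1.0018402611561519}
```

View pics/side0.png

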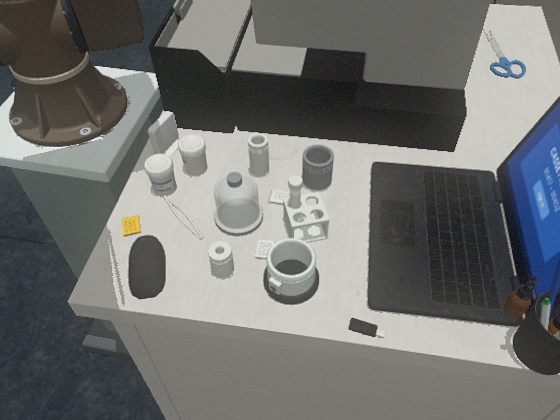

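View pics/top0.png

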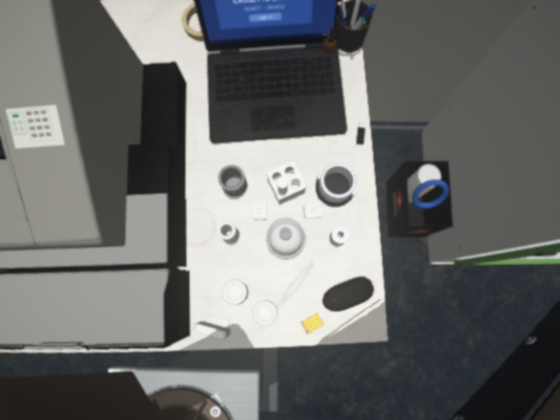

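The side view shows the adapter near (318,166), tall reducer (258,155), lid (237,205), tube cap (295,185), rack (305,215), bucket (291,268) and spare (220,259). In the top view they are at adapter (232,180), reducer (228,232), lid (286,238), cap (283,186), bucket (337,184) and spare (339,235). I'll enlarge both for exact rim ellipses.

Run:
```python
import cv2
t=cv2.imread("pics/top0.png")[155:263,210:370]; s=cv2.imread("pics/side0.png")[125:305,195:345]
cv2.imwrite("pics/topc.png",cv2.resize(t,None,fx=5,fy=5,interpolation=cv2.INTER_CUBIC))
cv2.imwrite("pics/sidec.png",cv2.resize(s,None,fx=3.3,fy=3.3,interpolation=cv2.INTER_CUBIC))
```

```text
(no output)
```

View pics/topc.png

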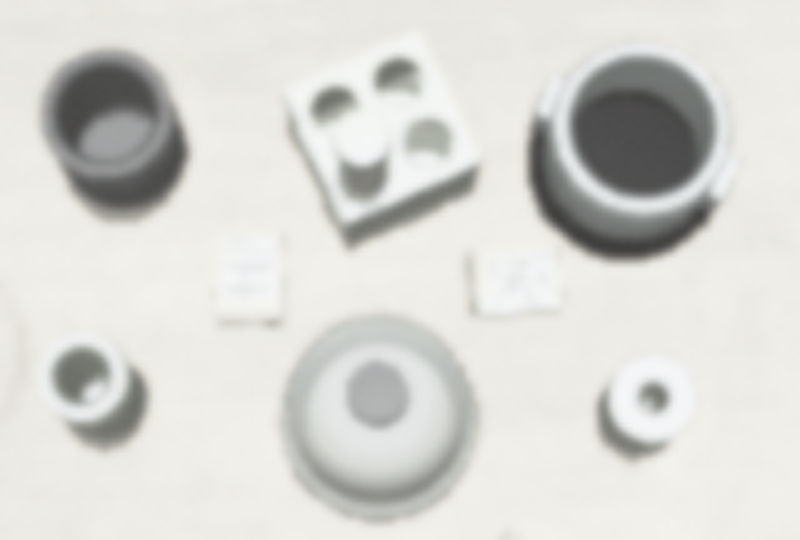

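View pics/sidec.png

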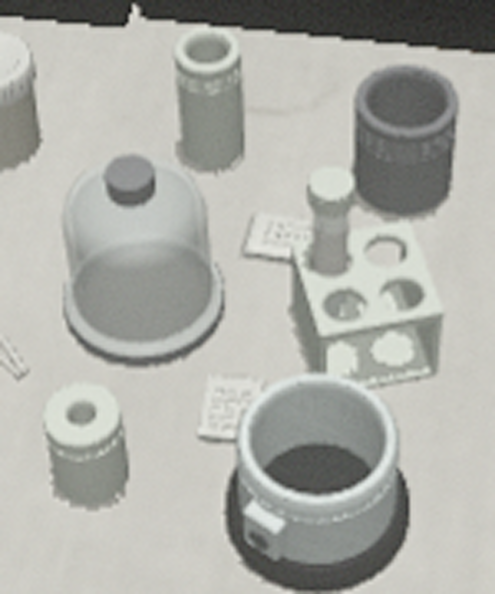

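The crops show the rims clearly. Now I'll cast each rim centre from both views onto its known height, and triangulate as a check.

```bash
cat > h.py <<'E'
import numpy as np, cv2
from bench import env, vision
def ray(c,uv):
    K=np.array(c["intrinsics"]);D=np.array(c["distortion"]);V=np.array(c["view"])
    p=cv2.undistortPoints(np.array([[uv]],float),K,D)[0,0]
    R=V[:3,:3];o=-R.T@V[:3,3];d=R.T@np.array([p[0],p[1],1]);return o,d/np.linalg.norm(d)
def plane(c,uv,z):
    o,d=ray(c,uv);return o+d*(z-o[2])/d[2]
def tri(c1,u1,c2,u2):
    o,d=ray(c1,u1);p,e=ray(c2,u2)
    s=np.linalg.lstsq(np.c_[d,-e],p-o,rcond=None)[0]
    a,b=o+d*s[0],p+e*s[1];return (a+b)/2,np.linalg.norm(a-b)
def proj(c,P):
    V=np.array(c["view"]);r,_=cv2.Rodrigues(V[:3,:3])
    return cv2.projectPoints(np.array(P,float).reshape(-1,3),r,V[:3,3],c["intrinsics"],np.array(c["distortion"]))[0][:,0]
E
python3 - <<'E'
from h import *
np.set_printoptions(precision=1,suppress=True)
T=vision.camera("top");S=vision.camera("side")
t=lambda u,v:((u+.5)/5-.5+210,(v+.5)/5-.5+155)
s=lambda u,v:((u+.5)/3.3-.5+195,(v+.5)/3.3-.5+125)
for n,a,b,z in [("adapter",t(107,114),s(406,103),68),("reducer",t(87,377),s(208,55),80),("bucket",t(638,127),s(318,442),64),("knob",t(378,394),s(130,175),102),("cap",t(362,139),s(331,187),109)]:
    P=plane(T,a,z);Q=plane(S,b,z);X,g=tri(T,a,S,b);print(n,P[:2],Q[:2],X,"gap %.1f"%g,"r %.0f"%np.hypot(*P[:2]))
print("lidring",plane(T,t(380,417),5))
# rack top corners z=52 in crop
for p in [(285,85),(420,32),(482,163),(350,220)]: print("rack",plane(T,t(*p),52)[:2])
for p in [(81,417)]: print("spare",plane(T,t(650,400),56),plane(S,s(82,412),56))
print("handles",plane(T,t(548,100),46),plane(T,t(724,182),46),plane(S,s(258,520),44))
E
```

```text
adapter [ 544.1 -102. ] [ 543.8 -107.8] [ 544.2 -101.8   63. ] gap 2.5 r 554
reducer [434.5 -98.8] [ 435.7 -104.9] [434.6 -98.4  74.3] gap 1.6 r 446
bucket [ 540.2 -318.4] [ 540.4 -326.3] [ 540.7 -320.    56. ] gap 3.3 r 627
knob [ 425.5 -213.2] [ 426.1 -218.3] [ 425.3 -213.6   97.4] gap 1.8 r 476
cap [ 523.4 -206.7] [ 523.7 -213.2] [ 523.7 -207.1  103.2] gap 2.4 r 563
lidring [ 427.9 -213.1    5. ]
rack [ 560.8 -173.5]
rack [ 583.8 -229.5]
rack [ 527.7 -255.1]
rack [ 503.6 -200.9]
spare [ 429.1 -322.1   56. ] [ 429.5 -326.4   56. ]
handles [ 556.3 -283.1   46. ] [ 521.5 -355.8   46. ] [ 519.7 -359.2   44. ]
```

Emit:
{"api": "jog_arm", "payload": {"increments": [[[0, 0, -0.67, 0, 0, 0, -1], [0, 0, -0.67, 0, 0, 0, -1], [0, 0, -0.67, 0, 0, 0, -1], [0, 0, -0.67, 0, 0, 0, -1], [0, 0, -0.67, 0, 0, 0, -1], [0, 0, -0.67, 0, 0, 0, -1], [0, 0, -0.67, 0, 0, 0, -1], [0, 0, -0.67, 0, 0, 0, -1]]]}}

```text
time_s: 0.87
eef_pos: [189.6, -647.6, 226.3]
orientation: [0.0, -0.449, 0.893, 0.0]
wrist_force: [0.9, -0.3, -0.7]
finger_gap: 1.001
grip_force: 0.0
```

Emit:
{"api": "jog_arm", "payload": {"increments": [[[0, 0, -0.67, 0, 0, 0, -1], [0, 0, -0.67, 0, 0, 0, -1], [0, 0, -0.67, 0, 0, 0, -1], [0, 0, -0.67, 0, 0, 0, -1], [0, 0, -0.67, 0, 0, 0, -1], [0, 0, -0.67, 0, 0, 0, -1], [0, 0, -0.67, 0, 0, 0, -1], [0, 0, -0.67, 0, 0, 0, -1]]]}}

```text
time_s: 1.53
eef_pos: [189.6, -647.7, 226.3]
orientation: [-0.0, 0.709, -0.706, -0.0]
wrist_force: [-0.9, -0.8, 0.5]
finger_gap: 1.005
grip_force: 0.0
```

Emit:
{"api": "jog_arm", "payload": {"increments": [[[0, 0, 0, -0.56, -0.37, 0, -1], [0, 0, 0, -0.56, -0.37, 0, -1], [0, 0, 0, -0.56, -0.37, 0, -1], [0, 0, 0, -0.56, -0.37, 0, -1], [0, 0, 0, -0.56, -0.37, 0, -1], [0, 0, 0, -0.56, -0.37, 0, -1], [0, 0, 0, -0.56, -0.37, 0, -1], [0, 0, 0, -0.56, -0.37, 0, -1]]]}}

```text
time_s: 2.2
eef_pos: [308.4, -467.3, 226.5]
orientation: [-0.0, 0.707, -0.707, -0.0]
wrist_force: [0.8, -0.5, 0.1]
finger_gap: 0.997
grip_force: 0.0
```

Emit:
{"api": "jog_arm", "payload": {"increments": [[[0, 0, 0, -0.56, -0.37, 0, -1], [0, 0, 0, -0.56, -0.37, 0, -1], [0, 0, 0, -0.56, -0.37, 0, -1], [0, 0, 0, -0.56, -0.37, 0, -1], [0, 0, 0, -0.56, -0.37, 0, -1], [0, 0, 0, -0.56, -0.37, 0, -1], [0, 0, 0, -0.56, -0.37, 0, -1], [0, 0, 0, -0.56, -0.37, 0, -1]]]}}

```text
time_s: 2.87
eef_pos: [426.7, -288.0, 226.6]
orientation: [-0.0, 0.707, -0.707, 0.0]
wrist_force: [-0.3, -0.4, 0.3]
finger_gap: 1.002
grip_force: 0.0
```

Run:
```python
from h import *
np.set_printoptions(precision=1,suppress=True)
T=vision.camera("top");S=vision.camera("side")
cv2.imwrite("pics/side1.png",S["color"][:,:,::-1]);cv2.imwrite("pics/top1.png",T["color"][:,:,::-1])
for z in (0,100,200): print(z,plane(T,(187,180),z),plane(T,(187,240),z))
print("side base",plane(S,(235,130),0),plane(S,(450,147),0))
print(env.get_state()["eef_pos"],env.get_state()["qpos"])
```

```text
0 [556.3   5.6   0. ] [423.1  -0.6   0. ]
100 [530.4 -19.9 100. ] [412.2 -25.4 100. ]
200 [504.5 -45.5 200. ] [401.3 -50.3 200. ]
side base [357.2   3.5   0. ] [784.2  37.1   0. ]
[ 427.9 -287.   226.7] [-0.2  0.1 -0.3 -0.  -1.1  0.2]
```

View pics/side1.png

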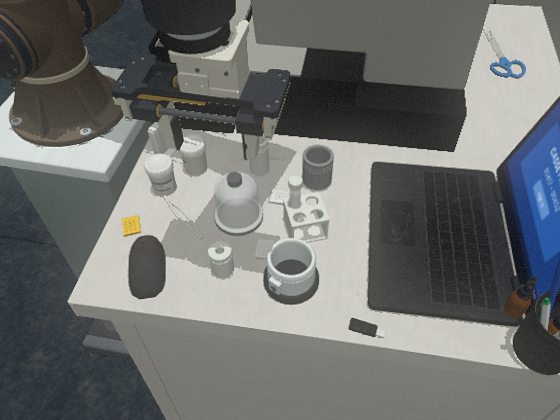

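The gripper is over the lid area, with fingertips near (178,150) and (250,172) in the side view. The furniture face is at y≈0, so it is clear. I'll check the camera bias against the known TCP using fingertip crops.

Run:
```python
from h import *
np.set_printoptions(precision=1,suppress=True)
T=vision.camera("top");S=vision.camera("side");p=env.get_state()["eef_pos"]
out=[]
for c,n in((S,"side"),(T,"top")):
    P=[p+[sx*w,sy*9.5,0] for sx in(-1,1) for w in(44,65) for sy in(-1,1)]
    uv=proj(c,P);print(n,uv.tolist() and uv)
    x,y=uv.mean(0).astype(int);x0,y0=x-60,y-40
    im=cv2.resize(c["color"][y0:y0+80,x0:x0+120,::-1],None,fx=6,fy=6,interpolation=cv2.INTER_CUBIC)
    for q in (uv-[x0,y0]+.5)*6: cv2.circle(im,tuple(int(v) for v in q),3,(0,0,255),-1)
    out.append(cv2.resize(im,(450,300)))
cv2.imwrite("pics/tips.png",np.vstack(out))
```

```text
side [[177.3 150.7]
 [182.2 141. ]
 [162.1 148.5]
 [167.2 138.9]
 [242.4 160.1]
 [246.1 150.2]
 [258.2 162.4]
 [261.7 152.4]]
top [[337.9 250.6]
 [325.9 250.6]
 [338.1 263.9]
 [326.1 263.9]
 [337.  196.4]
 [325.3 196.4]
 [336.7 183.9]
 [325.1 183.8]]
```

View pics/tips.png

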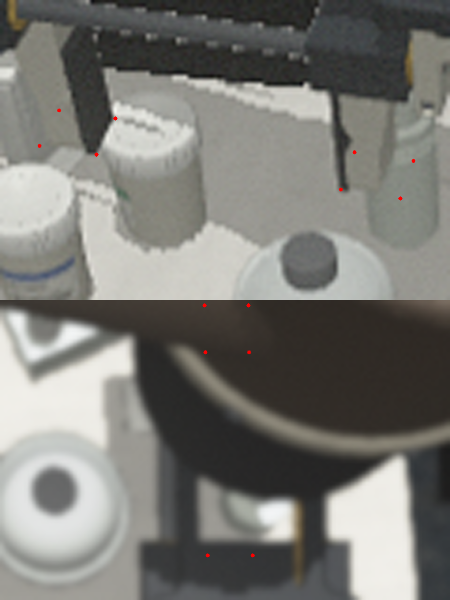

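The projected TCP corners fall on the inner fingertips in the side view (within about 1 mm), so I trust the side camera. Piece positions: adapter (544,-107), bucket (540,-325). Next I'll move to the adapter, descend and grip.

Emit:
{"api": "jog_arm", "payload": {"increments": [[[0, 0, 0, -0.57, -0.37, 0, -1], [0, 0, 0, -0.57, -0.37, 0, -1], [0, 0, 0, -0.57, -0.37, 0, -1], [0, 0, 0, -0.57, -0.37, 0, -1], [0, 0, 0, -0.57, -0.37, 0, -1], [0, 0, 0, -0.57, -0.37, 0, -1], [0, 0, 0, -0.57, -0.37, 0, -1], [0, 0, 0, -0.57, -0.36, 0, -1]]]}}

```text
time_s: 3.73
eef_pos: [544.5, -106.8, 226.5]
orientation: [-0.0, -0.707, 0.707, 0.0]
wrist_force: [1.0, -0.6, 0.6]
finger_gap: 1.004
grip_force: 0.0
```

Emit:
{"api": "jog_arm", "payload": {"increments": [[[0, 0, 0, 0, 0, 0, -1], [0, 0, 0, 0, 0, 0.7, -1], [0, 0, 0, 0, 0, 0.7, -1], [0, 0, 0, 0, 0, 0.7, -1], [0, 0, 0, 0, 0, 0.7, -1], [0, 0, 0, 0, 0, 0.7, -1], [0, 0, 0, 0, 0, 0.6, -1], [0, 0, 0, 0, 0, 0.4, -1]]]}}

```text
time_s: 4.4
eef_pos: [542.5, -108.2, 44.0]
orientation: [-0.001, -0.707, 0.708, 0.001]
wrist_force: [0.7, 0.9, 0.1]
finger_gap: 0.998
grip_force: 0.0
```

Emit:
{"api": "jog_arm", "payload": {"increments": [[[0, 0, 0, 0, 0, 0, 0.3], [0, 0, 0, 0, 0, 0, 0.5], [0, 0, 0, 0, 0, 0, 1], [0, 0, 0, 0, 0, 0, 1], [0, 0, 0, 0, 0, 0, 1], [0, 0, 0, 0, 0, 0, 1], [0, 0, 0, 0, 0, 0, 1], [0, 0, 0, 0, 0, 0, 1]]], "grip_force": 20}}

```text
time_s: 5.07
eef_pos: [544.8, -106.9, 47.7]
orientation: [-0.001, 0.707, -0.707, 0.001]
wrist_force: [-1.3, -0.6, 6.7]
finger_gap: 0.615
grip_force: 20.0
```

Emit:
{"api": "jog_arm", "payload": {"increments": [[[0, 0, 0, 0, 0, -0.2, 1], [0, 0, 0, 0, 0, -0.5, 1], [0, 0, 0, 0, 0, -0.6, 1], [0, 0, 0, 0, 0, -0.6, 1], [0, 0, 0, 0, 0, -0.6, 1], [0, 0, 0, 0, 0, -0.5, 1], [0, 0, 0, 0, 0, -0.3, 1], [0, 0, 0, 0, 0, 0, 1]]], "grip_force": 25}}

```text
time_s: 5.73
eef_pos: [545.7, -106.8, 182.1]
orientation: [-0.002, 0.707, -0.707, 0.002]
wrist_force: [1.3, 0.6, -0.8]
finger_gap: 0.609
grip_force: 25.0
```

Emit:
{"api": "jog_arm", "payload": {"increments": [[[0, 0, 0, 0.3, 0, 0, 1], [0, 0, 0, 0.6, 0.05, 0, 1], [0, 0, 0, 0.9, 0.06, 0, 1], [0, 0, 0, 0.9, 0, 0, 1], [0, 0, 0, 0.9, 0, 0, 1], [0, 0, 0, 0.85, 0, 0, 1], [0, 0, 0, 0.6, 0, 0, 1], [0, 0, 0, 0.4, 0, 0, 1]]]}}

```text
time_s: 6.4
eef_pos: [538.5, -327.6, 176.7]
orientation: [-0.001, -0.707, 0.708, 0.001]
wrist_force: [0.4, 0.1, -0.9]
finger_gap: 0.61
grip_force: 25.0
```

Emit:
{"api": "jog_arm", "payload": {"increments": [[[0, 0, 0, 0, 0, 0, 1], [0, 0, 0, 0, 0, 0, 1], [0, 0, 0, 0, 0, 0, 1], [0, 0, 0, 0, 0, 0.3, 1], [0, 0, 0, 0, 0, 0.4, 1], [0, 0, 0, 0, 0, 0.3, 1], [0, 0, 0, 0, 0, 0, 1], [0, 0, 0, 0, 0, 0, 1]]]}}

```text
time_s: 7.07
eef_pos: [539.4, -324.2, 137.5]
orientation: [0.001, 0.708, -0.707, -0.001]
wrist_force: [-0.1, -0.2, -1.3]
finger_gap: 0.61
grip_force: 25.0
```

Run:
```python
from h import *
T=vision.camera("top");S=vision.camera("side")
print(env.get_state()["eef_pos"],env.get_state()["finger_gap"])
cv2.imwrite("pics/side2.png",S["color"][:,:,::-1]);cv2.imwrite("pics/top2.png",T["color"][:,:,::-1])
cv2.imwrite("pics/s2c.png",cv2.resize(S["color"][160:320,200:380,::-1],None,fx=3.6,fy=3.6,interpolation=cv2.INTER_CUBIC))
```

```text
[ 540.3645075  -324.73989243  139.07551791] 0.6112959743340749
```

View pics/s2c.png

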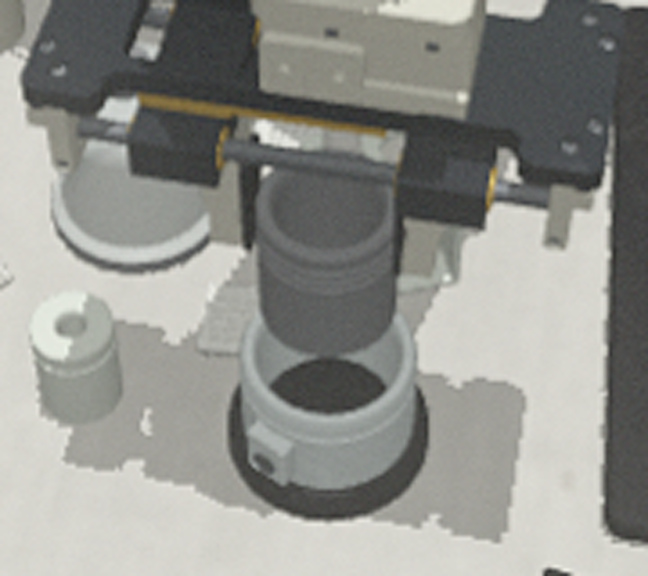

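The adapter hangs upright over the bucket, with its rim about x 258–398 and foot bottom at y≈355 in the crop; the bucket rim spans x 242–416 with its front edge near y≈432. I'll compare these with the predicted edge positions.

Run:
```python
from h import *
np.set_printoptions(precision=1,suppress=True)
S=vision.camera("side")
a=np.linspace(0,2*np.pi,180)
def ext(n,x,y,z,r):
    uv=(proj(S,np.c_[x+r*np.cos(a),y+r*np.sin(a),0*a+z])-[200,160]+.5)*3.6-.5
    print(n,"L %.0f R %.0f T %.0f B %.0f"%(uv[:,0].min(),uv[:,0].max(),uv[:,1].min(),uv[:,1].max()))
x,y=540.4,-325
ext("ad rim",x,y,159.5,27.5);ext("ad foot",x,y,91.5,22);ext("ad foot2",x,y,97,27.5)
ext("b rim37",x,y,62,37);ext("b rim35",x,y,64,35);ext("mouth",x,y,64,31.5);ext("y-327",x,-327,64,35)
ext("b foot",x,y,0,44);
# edge profile down column 328 of crop, 
g=cv2.cvtColor(cv2.imread("pics/s2c.png"),cv2.COLOR_BGR2GRAY)
print("col328",[(v,int(g[v,328])) for v in range(150,560,6)])
print("row410",[(u,int(g[385,u])) for u in range(225,440,5)])
```

```text
ad rim L 256 R 404 T 151 B 266
ad foot L 275 R 385 T 270 B 360
ad foot2 L 261 R 399 T 251 B 364
b rim37 L 240 R 420 T 284 B 434
b rim35 L 245 R 415 T 285 B 427
mouth L 253 R 406 T 292 B 419
y-327 L 243 R 414 T 289 B 431
b foot L 229 R 430 T 353 B 527
col328 [(150, 106), (156, 92), (162, 105), (168, 88), (174, 74), (180, 91), (186, 91), (192, 95), (198, 91), (204, 94), (210, 91), (216, 95), (222, 95), (228, 93), (234, 94), (240, 93), (246, 91), (252, 108), (258, 113), (264, 95), (270, 95), (276, 107), (282, 104), (288, 106), (294, 102), (300, 95), (306, 94), (312, 94), (318, 93), (324, 94), (330, 93), (336, 97), (342, 96), (348, 95), (354, 96), (360, 62), (366, 62), (372, 65), (378, 65), (384, 67), (390, 71), (396, 67), (402, 69), (408, 67), (414, 109), (420, 182), (426, 157), (432, 154), (438, 156), (444, 157), (450, 145), (456, 145), (462, 148), (468, 146), (474, 152), (480, 151), (486, 151), (492, 70), (498, 80), (504, 71), (510, 72), (516, 65), (522, 165), (528, 218), (534, 213), (540, 213), (546, 213), (552, 215), (558, 213)]
row410 [(225, 163), (230, 165), (235, 150), (240, 109), (245, 146), (250, 154), (255, 172), (260, 178), (265, 149), (270, 93), (275, 66), (280, 66), (285, 68), (290, 72), (295, 64), (300, 67), (305, 64), (310, 68), (315, 68), (320, 69), (325, 68), (330, 68), (335, 69), (340, 65), (345, 67), (350, 64), (355, 66), (360, 66), (365, 62), (370, 66), (375, 67), (380, 62), (385, 92), (390, 134), (395, 172), (400, 177), (405, 155), (410, 143), (415, 115), (420, 151), (425, 160), (430, 158), (435, 157)]
```

Both the adapter and bucket sit about 2 mm toward +y of prediction, so relative to each other they're aligned within about 0.7 mm. Lowering in stages.

Emit:
{"api": "jog_arm", "payload": {"increments": [[[0, 0, 0, 0, 0, 0.2, 1], [0, 0, 0, 0, 0, 0.2, 1], [0, 0, 0, 0, 0, 0.15, 1], [0, 0, 0, 0, 0, 0.15, 1], [0, 0, 0, 0, 0, 0.1, 1], [0, 0, 0, 0, 0, 0.1, 1], [0, 0, 0, 0, 0, 0.1, 1], [0, 0, 0, 0, 0, 0, 1]]]}}

```text
time_s: 7.88
eef_pos: [539.5, -324.7, 97.5]
orientation: [0.0, 0.707, -0.707, -0.001]
wrist_force: [0.4, -0.1, -0.4]
finger_gap: 0.609
grip_force: 25.0
```

Emit:
{"api": "jog_arm", "payload": {"increments": [[[0, 0, 0, 0, 0, 0.1, 1], [0, 0, 0, 0, 0, 0.1, 1], [0, 0, 0, 0, 0, 0.1, 1], [0, 0, 0, 0, 0, 0.1, 1], [0, 0, 0, 0, 0, 0.1, 1], [0, 0, 0, 0, 0, 0, 1], [0, 0, 0, 0, 0, 0, 1], [0, 0, 0, 0, 0, 0, 1]]]}}

```text
time_s: 8.55
eef_pos: [540.0, -324.9, 78.6]
orientation: [0.0, 0.707, -0.707, 0.0]
wrist_force: [0.7, -0.7, -1.0]
finger_gap: 0.61
grip_force: 25.0
```

Emit:
{"api": "jog_arm", "payload": {"increments": [[[0, 0, 0, 0, 0, 0.08, 1], [0, 0, 0, 0, 0, 0.08, 1], [0, 0, 0, 0, 0, 0.08, 1], [0, 0, 0, 0, 0, 0.04, 1], [0, 0, 0, 0, 0, 0, 1], [0, 0, 0, 0, 0, 0, 0.2], [0, 0, 0, 0, 0, 0, -0.6], [0, 0, 0, 0, 0, 0, -1]]]}}

```text
time_s: 9.22
eef_pos: [540.2, -325.0, 67.7]
orientation: [-0.0, 0.707, -0.707, 0.0]
wrist_force: [-0.0, -0.9, 0.5]
finger_gap: 0.704
grip_force: 0.0
```

Emit:
{"api": "jog_arm", "payload": {"increments": [[[0, 0, 0, 0, 0, 0, -1], [0, 0, 0, 0, 0, 0, -1], [0, 0, 0, 0, 0, -0.3, -1], [0, 0, 0, 0, 0, -0.7, -1], [0, 0, 0, 0, 0, -0.9, -1], [0, 0, 0, 0, 0, -0.9, -1], [0, 0, 0, -0.5, 0, -0.9, -1], [0, 0, 0, -0.5, 0, 0, -1]]]}}

```text
time_s: 9.88
eef_pos: [543.1, -286.8, 224.8]
orientation: [0.002, -0.707, 0.707, -0.006]
wrist_force: [0.6, -0.5, 1.5]
finger_gap: 1.003
grip_force: 0.0
```

Emit:
{"api": "jog_arm", "payload": {"increments": [[[0, 0, 0, -0.57, 0.33, 0, -1], [0, 0, 0, -0.57, 0.33, 0, -1], [0, 0, 0, -0.57, 0.33, 0, -1], [0, 0, 0, -0.57, 0.33, 0, -1], [0, 0, 0, -0.57, 0.33, 0, -1], [0, 0, 0, -0.57, 0.33, 0, -1], [0, 0, 0, -0.57, 0.33, 0, -1], [0, 0, 0, -0.57, 0.33, 0, -1]]]}}

```text
time_s: 10.55
eef_pos: [433.5, -101.7, 216.4]
orientation: [-0.001, 0.707, -0.707, 0.0]
wrist_force: [0.4, 0.2, -0.0]
finger_gap: 1.003
grip_force: 0.0
```

Run:
```python
from h import *
np.set_printoptions(precision=1,suppress=True)
S=vision.camera("side")
print(env.get_state()["eef_pos"])
x0,y0=240,200
im=cv2.resize(S["color"][y0:y0+110,x0:x0+110,::-1],None,fx=5,fy=5,interpolation=cv2.INTER_CUBIC)
a=np.linspace(0,2*np.pi,90)
for x,y,z,r,col in((540.3,-323,82,27.5,(0,0,255)),(540.3,-323,64,35,(0,255,0)),(540.3,-323,0,44,(255,0,0))):
    uv=(proj(S,np.c_[x+r*np.cos(a),y+r*np.sin(a),0*a+z])-[x0,y0]+.5)*5
    for q in uv: cv2.circle(im,tuple(int(v) for v in q),1,col,-1)
cv2.imwrite("pics/s3c.png",im)
```

```text
[431.4 -99.6 216.5]
```

View pics/s3c.png

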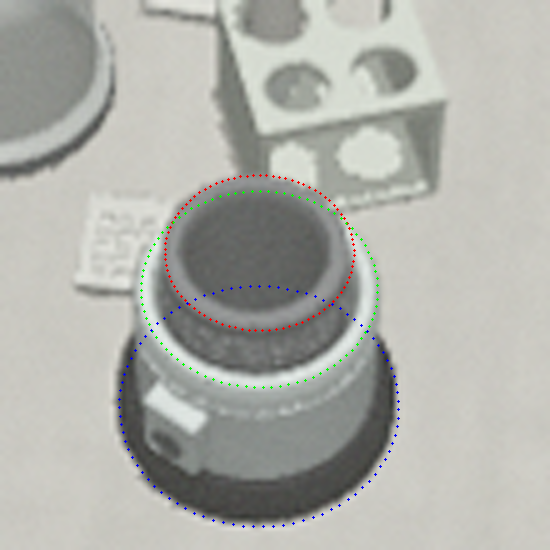

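The adapter rim matches the z=82 prediction within about 1 mm, centred on the bucket axis at (540,-323), so it is home. Now the tall reducer.

Emit:
{"api": "jog_arm", "payload": {"increments": [[[0, 0, 0, 0, 0, 0.3, -1], [0, 0, 0, 0, 0, 0.7, -1], [0, 0, 0, 0, 0, 0.7, -1], [0, 0, 0, 0, 0, 0.7, -1], [0, 0, 0, 0, 0, 0.7, -1], [0, 0, 0, 0, 0, 0.5, -1], [0, 0, 0, 0, 0, 0.25, -0.5], [0, 0, 0, 0, 0, 0, 0]]]}}

```text
time_s: 11.27
eef_pos: [433.0, -102.7, 60.0]
orientation: [0.001, 0.707, -0.707, -0.001]
wrist_force: [-0.7, 0.2, -0.2]
finger_gap: 0.902
grip_force: 0.0
```

Emit:
{"api": "jog_arm", "payload": {"increments": [[[0, 0, 0, 0, 0, 0, 0.2], [0, 0, 0, 0, 0, 0, 0.4], [0, 0, 0, 0, 0, 0, 1], [0, 0, 0, 0, 0, 0, 1], [0, 0, 0, 0, 0, 0, 1], [0, 0, 0, 0, 0, 0, 1], [0, 0, 0, 0, 0, 0, 1], [0, 0, 0, 0, 0, 0, 1]]], "grip_force": 20}}

```text
time_s: 11.93
eef_pos: [434.4, -102.5, 61.7]
orientation: [-0.0, 0.707, -0.707, 0.0]
wrist_force: [0.0, 0.5, 2.4]
finger_gap: 0.397
grip_force: 20.0
```

Emit:
{"api": "jog_arm", "payload": {"increments": [[[0, 0, 0, 0, 0, -0.2, 1], [0, 0, 0, 0, 0, -0.5, 1], [0, 0, 0, 0, 0, -0.6, 1], [0, 0, 0, 0, 0, -0.6, 1], [0, 0, 0, 0, 0, -0.6, 1], [0, 0, 0, 0, 0, -0.5, 1], [0, 0, 0, 0, 0, -0.25, 1], [0, 0, 0, 0, 0, 0, 1]]], "grip_force": 25}}

```text
time_s: 12.6
eef_pos: [435.4, -102.4, 193.8]
orientation: [-0.002, 0.707, -0.707, 0.001]
wrist_force: [0.9, 0.4, -1.2]
finger_gap: 0.397
grip_force: 25.0
```

Emit:
{"api": "jog_arm", "payload": {"increments": [[[0, 0, 0, 0.4, -0.2, 0, 1], [0, 0, 0, 0.7, -0.3, 0, 1], [0, 0, 0, 0.8, -0.4, 0, 1], [0, 0, 0, 0.9, -0.4, 0, 1], [0, 0, 0, 0.9, -0.43, 0, 1], [0, 0, 0, 0.8, -0.4, 0, 1], [0, 0, 0, 0.6, -0.3, 0, 1], [0, 0, 0, 0.42, -0.2, 0, 1]]]}}

```text
time_s: 13.27
eef_pos: [539.4, -325.5, 188.6]
orientation: [-0.001, -0.707, 0.708, 0.001]
wrist_force: [0.5, -0.5, -1.2]
finger_gap: 0.397
grip_force: 25.0
```

Emit:
{"api": "jog_arm", "payload": {"increments": [[[0, 0, 0, 0, 0, 0, 1], [0, 0, 0, 0, 0, 0, 1], [0, 0, 0, 0, 0, 0.2, 1], [0, 0, 0, 0, 0, 0.4, 1], [0, 0, 0, 0, 0, 0.2, 1], [0, 0, 0, 0, 0, 0, 1], [0, 0, 0, 0, 0, 0, 1], [0, 0, 0, 0, 0, 0, 1]]]}}

```text
time_s: 13.93
eef_pos: [539.8, -322.9, 160.0]
orientation: [-0.0, 0.708, -0.707, 0.0]
wrist_force: [-0.3, 0.2, -0.3]
finger_gap: 0.392
grip_force: 25.0
```

Run:
```python
from h import *
S=vision.camera("side");p=env.get_state()["eef_pos"];print(p)
x0,y0=235,165
im=cv2.resize(S["color"][y0:y0+115,x0:x0+110,::-1],None,fx=5,fy=5,interpolation=cv2.INTER_CUBIC)
a=np.linspace(0,2*np.pi,90)
zb=p[2]-61.5
for x,y,z,r,col in((540,-323,82,22.5,(0,0,255)),(540,-323,64,35,(0,255,0)),(540,-323,zb,13.5,(255,0,0)),(540,-323,zb+4.5,18,(255,0,0)),(540,-323,zb+80,18,(255,0,0))):
    uv=(proj(S,np.c_[x+r*np.cos(a),y+r*np.sin(a),0*a+z])-[x0,y0]+.5)*5
    for q in uv: cv2.circle(im,tuple(int(v) for v in q),1,col,-1)
cv2.imwrite("pics/s4c.png",im)
```

```text
[ 539.97950126 -323.07173897  160.26764911]
```

View pics/s4c.png

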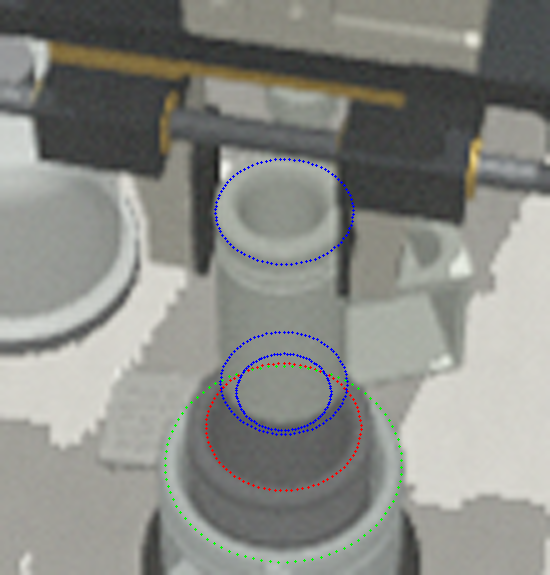

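The reducer hangs upright, its foot at about (282,428) in the crop against (284,433) predicted, well inside the adapter mouth. Lowering.

Emit:
{"api": "jog_arm", "payload": {"increments": [[[0, 0, 0, 0, 0, 0.2, 1], [0, 0, 0, 0, 0, 0.2, 1], [0, 0, 0, 0, 0, 0.2, 1], [0, 0, 0, 0, 0, 0.15, 1], [0, 0, 0, 0, 0, 0.15, 1], [0, 0, 0, 0, 0, 0.1, 1], [0, 0, 0, 0, 0, 0.1, 1], [0, 0, 0, 0, 0, 0.1, 1]]]}}

```text
time_s: 14.65
eef_pos: [539.5, -323.4, 111.0]
orientation: [0.0, 0.707, -0.707, -0.0]
wrist_force: [-0.1, -0.0, 0.1]
finger_gap: 0.396
grip_force: 25.0
```

Emit:
{"api": "jog_arm", "payload": {"increments": [[[0, 0, 0, 0, 0, 0.1, 1], [0, 0, 0, 0, 0, 0.1, 1], [0, 0, 0, 0, 0, 0.1, 1], [0, 0, 0, 0, 0, 0.1, 1], [0, 0, 0, 0, 0, 0.1, 1], [0, 0, 0, 0, 0, 0.08, 1], [0, 0, 0, 0, 0, 0.07, 1], [0, 0, 0, 0, 0, 0, 1]]]}}

```text
time_s: 15.32
eef_pos: [539.2, -323.1, 84.6]
orientation: [0.0, 0.707, -0.707, -0.0]
wrist_force: [0.1, -0.5, -0.6]
finger_gap: 0.398
grip_force: 25.0
```

Emit:
{"api": "jog_arm", "payload": {"increments": [[[0, 0, 0, 0, 0, 0, 0.3], [0, 0, 0, 0, 0, 0, -0.3], [0, 0, 0, 0, 0, 0, -1], [0, 0, 0, 0, 0, 0, -1], [0, 0, 0, 0, 0, 0, -1], [0, 0, 0, 0, 0, -0.3, -1], [0, 0, 0, 0, 0, -0.8, -1], [0, 0, 0, 0, 0, -0.9, -1]]]}}

```text
time_s: 15.98
eef_pos: [538.1, -322.9, 165.1]
orientation: [0.001, 0.707, -0.707, -0.002]
wrist_force: [0.1, -1.1, -0.0]
finger_gap: 0.87
grip_force: 0.0
```

Emit:
{"api": "jog_arm", "payload": {"increments": [[[0, 0, 0, -0.3, 0, -0.7, -1], [0, 0, 0, -0.5, 0.1, 0, -1], [0, 0, 0, -0.6, 0.1, 0, -1], [0, 0, 0, -0.6, 0.1, 0, -1], [0, 0, 0, -0.5, 0.11, 0, -1], [0, 0, 0, -0.3, 0, 0, -1], [0, 0, 0, 0, 0, 0, -0.7], [0, 0, 0, 0, 0, 0, -0.4]]]}}

```text
time_s: 16.65
eef_pos: [523.6, -211.0, 194.4]
orientation: [-0.0, 0.708, -0.706, 0.001]
wrist_force: [1.0, -0.2, -0.4]
finger_gap: 0.904
grip_force: 0.0
```

Run:
```python
from h import *
S=vision.camera("side");p=env.get_state()["eef_pos"];print(p)
x0,y0=235,150
im=cv2.resize(S["color"][y0:y0+140,x0:x0+120,::-1],None,fx=4.2,fy=4.2,interpolation=cv2.INTER_CUBIC)
a=np.linspace(0,2*np.pi,90)
for x,y,z,r,col in((540,-323,100,18,(0,0,255)),(540,-323,82,27.5,(0,255,0)),(523.5,-211,109,11,(255,0,0)),(523.5,-211,95,11,(255,0,0))):
    uv=(proj(S,np.c_[x+r*np.cos(a),y+r*np.sin(a),0*a+z])-[x0,y0]+.5)*4.2
    for q in uv: cv2.circle(im,tuple(int(v) for v in q),1,col,-1)
cv2.imwrite("pics/s5c.png",im)
```

```text
[ 523.50937645 -211.43217535  194.06515633]
```

View pics/s5c.png

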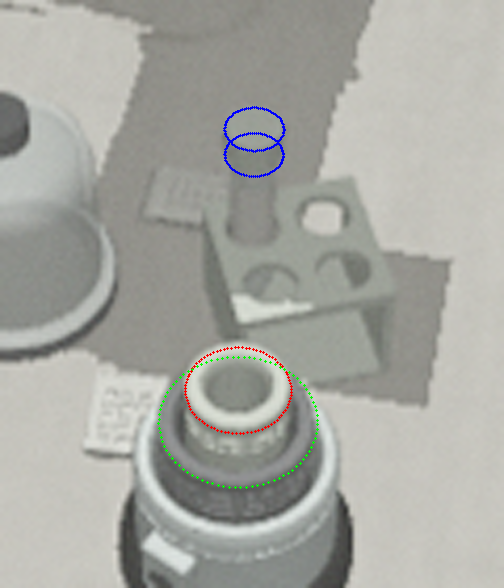

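The reducer rim fits the z=100 prediction on the axis, so it is home. The cap matches (523.5,-211). Now gripping the tube by its cap.

Emit:
{"api": "jog_arm", "payload": {"increments": [[[0, 0, 0, 0, 0, 0.3, -0.3], [0, 0, 0, 0, 0, 0.5, -0.2], [0, 0, 0, 0, 0, 0.5, -0.2], [0, 0, 0, 0, 0, 0.5, -0.2], [0, 0, 0, 0, 0, 0.4, -0.2], [0, 0, 0, 0, 0, 0.25, -0.2], [0, 0, 0, 0, 0, 0.13, -0.2], [0, 0, 0, 0, 0, 0, -0.2]]]}}

```text
time_s: 17.37
eef_pos: [522.6, -211.7, 89.1]
orientation: [-0.001, -0.707, 0.707, 0.001]
wrist_force: [-0.4, 0.2, 0.6]
finger_gap: 0.599
grip_force: 0.0
```

Emit:
{"api": "jog_arm", "payload": {"increments": [[[0, 0, 0, 0, 0, 0, 0.2], [0, 0, 0, 0, 0, 0, 0.4], [0, 0, 0, 0, 0, 0, 0.6], [0, 0, 0, 0, 0, 0, 1], [0, 0, 0, 0, 0, 0, 1], [0, 0, 0, 0, 0, 0, 1], [0, 0, 0, 0, 0, 0, 1], [0, 0, 0, 0, 0, 0, 1]]], "grip_force": 12}}

```text
time_s: 18.03
eef_pos: [523.4, -211.3, 90.5]
orientation: [-0.0, 0.707, -0.707, 0.0]
wrist_force: [0.0, -0.9, 2.4]
finger_gap: 0.233
grip_force: 12.0
```

Emit:
{"api": "jog_arm", "payload": {"increments": [[[0, 0, 0, 0, 0, -0.2, 1], [0, 0, 0, 0, 0, -0.4, 1], [0, 0, 0, 0, 0, -0.5, 1], [0, 0, 0, 0, 0, -0.5, 1], [0, 0, 0, 0, 0, -0.5, 1], [0, 0, 0, 0, 0, -0.4, 1], [0, 0, 0, 0, 0, -0.3, 1], [0, 0, 0, 0, 0, 0, 1]]], "grip_force": 15}}

```text
time_s: 18.7
eef_pos: [524.4, -211.6, 205.5]
orientation: [-0.001, 0.707, -0.707, 0.002]
wrist_force: [1.3, -1.0, 0.9]
finger_gap: 0.228
grip_force: 15.0
```

Emit:
{"api": "jog_arm", "payload": {"increments": [[[0, 0, 0, 0.2, 0, 0, 1], [0, 0, 0, 0.4, -0.1, 0, 1], [0, 0, 0, 0.5, -0.1, 0, 1], [0, 0, 0, 0.5, -0.1, 0, 1], [0, 0, 0, 0.5, -0.11, 0, 1], [0, 0, 0, 0.4, 0, 0, 1], [0, 0, 0, 0.3, 0, 0, 1], [0, 0, 0, 0, 0, 0, 1]]]}}

```text
time_s: 19.37
eef_pos: [538.6, -325.3, 200.6]
orientation: [-0.001, -0.707, 0.708, 0.001]
wrist_force: [0.5, -0.9, -1.0]
finger_gap: 0.229
grip_force: 15.0
```

Emit:
{"api": "jog_arm", "payload": {"increments": [[[0, 0, 0, 0, 0, 0, 1], [0, 0, 0, 0, 0, 0, 1], [0, 0, 0, 0, 0, 0, 1], [0, 0, 0, 0, 0, 0, 1], [0, 0, 0, 0, 0, 0, 1], [0, 0, 0, 0, 0, 0, 1], [0, 0, 0, 0, 0, 0, 1], [0, 0, 0, 0, 0, 0, 1]]]}}

```text
time_s: 20.03
eef_pos: [539.6, -323.1, 202.3]
orientation: [-0.0, 0.707, -0.707, 0.0]
wrist_force: [0.4, 0.3, -0.1]
finger_gap: 0.23
grip_force: 15.0
```

Run:
```python
from h import *
S=vision.camera("side");p=env.get_state()["eef_pos"];print(p)
x0,y0=235,145
im=cv2.resize(S["color"][y0:y0+120,x0:x0+110,::-1],None,fx=5,fy=5,interpolation=cv2.INTER_CUBIC)
a=np.linspace(0,2*np.pi,90)
f=p[2]-85.5
for x,y,z,r,col in((540,-323,100,18,(0,0,255)),(540,-323,100,13,(0,0,255)),(540,-323,f,1,(255,0,0)),(540,-323,f+20,8.5,(255,0,0)),(540,-323,f+85,8.5,(255,0,0))):
    uv=(proj(S,np.c_[x+r*np.cos(a),y+r*np.sin(a),0*a+z])-[x0,y0]+.5)*5
    for q in uv: cv2.circle(im,tuple(int(v) for v in q),1,col,-1)
cv2.imwrite("pics/s6c.png",im)
```

```text
[ 539.54909961 -323.14043955  202.2508887 ]
```

View pics/s6c.png

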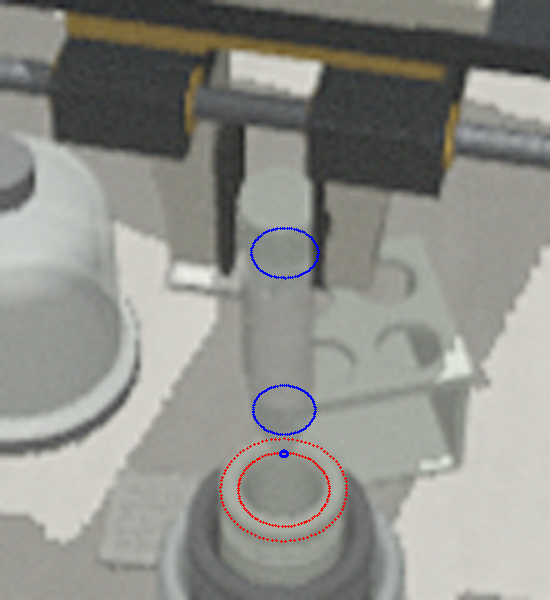

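The tube hangs upright (body centre x≈279, reducer mouth centre ≈282 in the crop), about 1 mm to the left. Correcting slightly and lowering.

Emit:
{"api": "jog_arm", "payload": {"increments": [[[0, 0, 0, 0, -0.02, 0.1, 1], [0, 0, 0, 0, 0, 0.2, 1], [0, 0, 0, 0, 0, 0.15, 1], [0, 0, 0, 0, 0, 0.15, 1], [0, 0, 0, 0, 0, 0.15, 1], [0, 0, 0, 0, 0, 0.15, 1], [0, 0, 0, 0, 0, 0.15, 1], [0, 0, 0, 0, 0, 0.15, 1]]]}}

```text
time_s: 20.75
eef_pos: [540.3, -323.3, 153.4]
orientation: [0.0, 0.707, -0.707, -0.0]
wrist_force: [0.3, -1.1, -1.1]
finger_gap: 0.233
grip_force: 15.0
```

Emit:
{"api": "jog_arm", "payload": {"increments": [[[0, 0, 0, 0, 0, 0.15, 1], [0, 0, 0, 0, 0, 0.15, 1], [0, 0, 0, 0, 0, 0.15, 1], [0, 0, 0, 0, 0, 0.15, 1], [0, 0, 0, 0, 0, 0.15, 1], [0, 0, 0, 0, 0, 0.1, 1], [0, 0, 0, 0, 0, 0.1, 1], [0, 0, 0, 0, 0, 0, 1]]]}}

```text
time_s: 21.42
eef_pos: [539.9, -323.1, 115.2]
orientation: [0.0, 0.707, -0.707, -0.001]
wrist_force: [0.6, 1.0, 0.2]
finger_gap: 0.224
grip_force: 15.0
```

Emit:
{"api": "jog_arm", "payload": {"increments": [[[0, 0, 0, 0, 0, 0.05, 1], [0, 0, 0, 0, 0, 0.04, 1], [0, 0, 0, 0, 0, 0, 1], [0, 0, 0, 0, 0, 0, 0.4], [0, 0, 0, 0, 0, 0, 0.2], [0, 0, 0, 0, 0, 0, 0], [0, 0, 0, 0, 0, 0, -0.2], [0, 0, 0, 0, 0, 0, -0.2]]]}}

```text
time_s: 22.08
eef_pos: [540.4, -323.3, 112.7]
orientation: [-0.0, 0.707, -0.707, 0.0]
wrist_force: [-0.5, -0.0, -0.4]
finger_gap: 0.538
grip_force: 0.0
```

Emit:
{"api": "jog_arm", "payload": {"increments": [[[0, 0, 0, 0, 0, -0.2, -0.2], [0, 0, 0, 0, 0, -0.5, -0.2], [0, 0, 0, 0, 0, -0.6, -0.2], [0, 0, 0, 0, 0, -0.6, -0.2], [0, 0, 0, 0, 0, -0.35, -0.2], [0, 0, 0, -0.3, 0.4, 0, -0.2], [0, 0, 0, -0.4, 0.4, 0, -0.2], [0, 0, 0, -0.4, 0.4, 0, -0.2]]]}}

```text
time_s: 22.75
eef_pos: [491.8, -279.0, 203.2]
orientation: [0.0, -0.707, 0.707, -0.0]
wrist_force: [0.4, 0.0, 0.4]
finger_gap: 0.596
grip_force: 0.0
```

Emit:
{"api": "jog_arm", "payload": {"increments": [[[0, 0, 0, -0.4, 0.4, 0, -0.2], [0, 0, 0, -0.4, 0.4, 0, -0.2], [0, 0, 0, -0.4, 0.4, 0, -0.2], [0, 0, 0, -0.38, 0.47, 0, -0.2], [0, 0, 0, 0, 0, 0, -0.2], [0, 0, 0, 0, 0, 0, -0.2], [0, 0, 0, 0, 0, 0, -0.2], [0, 0, 0, 0, 0, 0, -0.2]]]}}

```text
time_s: 23.42
eef_pos: [426.1, -216.4, 203.0]
orientation: [-0.0, 0.707, -0.707, 0.0]
wrist_force: [0.9, -0.6, -0.3]
finger_gap: 0.603
grip_force: 0.0
```

Run:
```python
from h import *
S=vision.camera("side");p=env.get_state()["eef_pos"];print(p)
x0,y0=200,150
im=cv2.resize(S["color"][y0:y0+140,x0:x0+150,::-1],None,fx=4.2,fy=4.2,interpolation=cv2.INTER_CUBIC)
a=np.linspace(0,2*np.pi,90)
for x,y,z,r,col in((540,-323,100,18,(0,0,255)),(540,-323,130,11,(0,0,255)),(540,-323,116,11,(0,0,255)),(425.8,-216,102,12,(255,0,0)),(425.8,-216,0,42.5,(255,0,0))):
    uv=(proj(S,np.c_[x+r*np.cos(a),y+r*np.sin(a),0*a+z])-[x0,y0]+.5)*4.2
    for q in uv: cv2.circle(im,tuple(int(v) for v in q),1,col,-1)
cv2.imwrite("pics/s7c.png",im)
```

```text
[ 426.03421265 -216.45383164  202.69278285]
```

View pics/s7c.png

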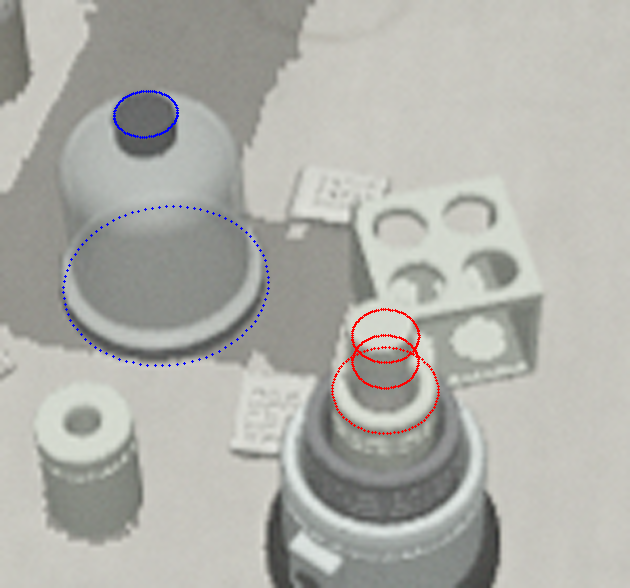

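Run:
```python
from h import *
S=vision.camera("side");g=cv2.cvtColor(S["color"],cv2.COLOR_RGB2GRAY)
a=np.linspace(0,2*np.pi,90)
for n,z,r in(("captop",130,11),("capbot",116,11),("redrim",100,18),("redmouth",100,13)):
    uv=proj(S,np.c_[540+r*np.cos(a),-323+r*np.sin(a),0*a+z]);print(n,uv.min(0).round(1),uv.max(0).round(1))
for v in range(216,256): print(v,g[v,278:308].tolist())
```

```text
captop [283.4 223.2] [299.3 235.9]
capbot [283.5 229.4] [299.1 241.9]
redrim [278.7 232.3] [303.9 252.7]
redmouth [282.2 235. ] [300.4 249.8]
216 [150, 150, 148, 154, 153, 134, 126, 124, 126, 115, 152, 206, 216, 214, 198, 159, 175, 192, 193, 170, 158, 161, 161, 165, 163, 156, 163, 148, 194, 213]
217 [147, 148, 152, 150, 151, 141, 123, 118, 121, 119, 129, 203, 217, 215, 192, 190, 213, 216, 217, 198, 191, 169, 162, 162, 160, 185, 206, 178, 192, 213]
218 [150, 151, 149, 149, 149, 138, 125, 119, 120, 120, 119, 189, 211, 215, 196, 209, 214, 214, 216, 216, 217, 182, 156, 162, 160, 192, 214, 196, 205, 213]
219 [150, 146, 149, 152, 152, 142, 127, 121, 118, 117, 116, 164, 208, 216, 207, 213, 212, 215, 213, 215, 216, 180, 156, 163, 158, 157, 204, 202, 210, 213]
220 [152, 150, 149, 151, 152, 151, 139, 122, 120, 118, 114, 145, 201, 214, 212, 215, 207, 211, 213, 213, 217, 179, 157, 159, 160, 159, 193, 208, 213, 213]
221 [149, 152, 148, 150, 150, 150, 139, 121, 136, 156, 176, 181, 207, 211, 212, 213, 204, 209, 208, 208, 215, 179, 157, 166, 171, 188, 200, 211, 214, 215]
222 [149, 151, 149, 151, 149
[... 4527 characters left out ...]
90, 196, 198, 192, 183, 183, 163, 140, 130, 135, 143, 177, 155, 116, 91, 99, 137, 146]
252 [86, 112, 166, 179, 161, 146, 138, 130, 130, 130, 141, 145, 142, 155, 158, 146, 136, 134, 128, 127, 149, 159, 148, 176, 150, 110, 96, 100, 137, 148]
253 [86, 113, 130, 165, 160, 155, 165, 150, 139, 132, 132, 133, 132, 132, 137, 132, 136, 142, 153, 171, 177, 175, 158, 168, 145, 107, 97, 115, 141, 149]
254 [87, 114, 123, 133, 147, 156, 171, 162, 146, 160, 169, 168, 172, 161, 151, 147, 150, 158, 172, 189, 173, 173, 157, 130, 130, 106, 105, 133, 144, 145]
255 [97, 115, 124, 125, 140, 154, 163, 173, 156, 170, 177, 183, 185, 176, 163, 151, 151, 164, 169, 151, 145, 157, 141, 131, 127, 103, 116, 142, 146, 143]
```

Run:
```python
from h import *
T=vision.camera("top")
x0,y0=290,140
im=cv2.resize(T["color"][y0:y0+90,x0:x0+100,::-1],None,fx=6,fy=6,interpolation=cv2.INTER_CUBIC)
a=np.linspace(0,2*np.pi,90)
for x,y,z,r,col in((540,-320,100,18,(0,0,255)),(540,-320,130,11,(0,0,255)),(540,-320,82,27.5,(0,255,0)),(540,-320,64,35,(255,0,0))):
    uv=proj(T,np.c_[x+r*np.cos(a),y+r*np.sin(a),0*a+z]);print(z,uv.min(0).round(1),uv.max(0).round(1))
    for q in (uv-[x0,y0]+.5)*6: cv2.circle(im,tuple(int(v) for v in q),1,col,-1)
cv2.imwrite("pics/t7c.png",im)
```

```text
100 [330.9 166.6] [349.3 184.4]
130 [336.2 165.7] [347.8 176.9]
82 [325.3 164.6] [352.8 191.2]
64 [320.9 163.6] [355.1 196.9]
```

View pics/t7c.png

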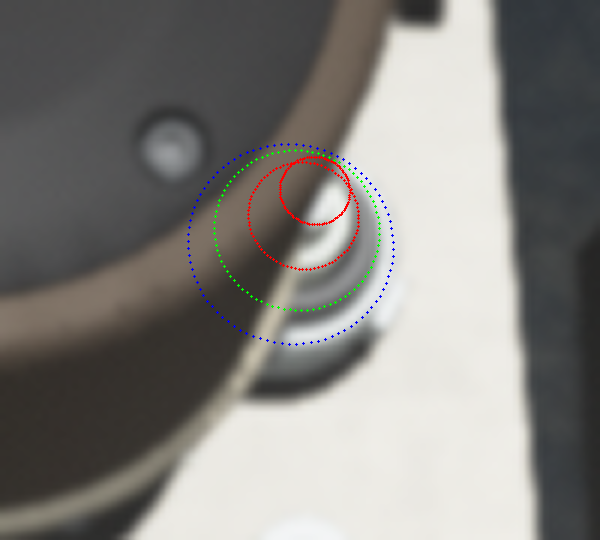

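The cap sits on the axis with a slight lean of a few mm toward +y; its height is consistent with being home within the bore play. Next, the lid knob.

Emit:
{"api": "jog_arm", "payload": {"increments": [[[0, 0, 0, -0.02, 0, 0.3, -0.2], [0, 0, 0, 0, 0, 0.5, -0.2], [0, 0, 0, 0, 0, 0.6, -0.2], [0, 0, 0, 0, 0, 0.6, -0.2], [0, 0, 0, 0, 0, 0.4, -0.2], [0, 0, 0, 0, 0, 0.25, -0.2], [0, 0, 0, 0, 0, 0.2, -0.2], [0, 0, 0, 0, 0, 0, -0.2]]]}}

```text
time_s: 24.23
eef_pos: [424.6, -215.4, 86.8]
orientation: [-0.001, -0.707, 0.707, 0.001]
wrist_force: [-0.2, -0.1, 0.7]
finger_gap: 0.605
grip_force: 0.0
```

Emit:
{"api": "jog_arm", "payload": {"increments": [[[0, 0, 0, 0, 0, 0, 0], [0, 0, 0, 0, 0, 0, 0.2], [0, 0, 0, 0, 0, 0, 0.4], [0, 0, 0, 0, 0, 0, 0.6], [0, 0, 0, 0, 0, 0, 1], [0, 0, 0, 0, 0, 0, 1], [0, 0, 0, 0, 0, 0, 1], [0, 0, 0, 0, 0, 0, 1]]], "grip_force": 25}}

```text
time_s: 24.9
eef_pos: [426.0, -215.3, 89.0]
orientation: [-0.0, 0.707, -0.707, 0.0]
wrist_force: [-0.4, 0.4, 2.7]
finger_gap: 0.266
grip_force: 25.0
```

Emit:
{"api": "jog_arm", "payload": {"increments": [[[0, 0, 0, 0, 0, -0.2, 1], [0, 0, 0, 0, 0, -0.5, 1], [0, 0, 0, 0, 0, -0.6, 1], [0, 0, 0, 0, 0, -0.7, 1], [0, 0, 0, 0, 0, -0.7, 1], [0, 0, 0, 0, 0, -0.6, 1], [0, 0, 0, 0, 0, -0.3, 1], [0, 0, 0, 0, 0, -0.15, 1]]]}}

```text
time_s: 25.57
eef_pos: [425.9, -215.4, 241.1]
orientation: [-0.001, 0.707, -0.707, 0.001]
wrist_force: [0.2, -0.1, -1.6]
finger_gap: 0.257
grip_force: 25.0
```

Emit:
{"api": "jog_arm", "payload": {"increments": [[[0, 0, 0, 0.2, -0.2, 0, 1], [0, 0, 0, 0.4, -0.4, 0, 1], [0, 0, 0, 0.5, -0.5, 0, 1], [0, 0, 0, 0.5, -0.55, 0, 1], [0, 0, 0, 0.5, -0.55, 0, 1], [0, 0, 0, 0.4, -0.4, 0, 1], [0, 0, 0, 0.2, -0.25, 0, 1], [0, 0, 0, 0, 0, 0, 1]]]}}

```text
time_s: 26.23
eef_pos: [540.5, -325.0, 235.2]
orientation: [-0.001, -0.707, 0.707, 0.002]
wrist_force: [-0.8, -0.0, -1.5]
finger_gap: 0.264
grip_force: 25.0
```

Emit:
{"api": "jog_arm", "payload": {"increments": [[[0, 0, 0, 0, 0, 0, 1], [0, 0, 0, 0, 0, 0, 1], [0, 0, 0, 0, 0, 0, 1], [0, 0, 0, 0, 0, 0.2, 1], [0, 0, 0, 0, 0, 0.4, 1], [0, 0, 0, 0, 0, 0.4, 1], [0, 0, 0, 0, 0, 0.3, 1], [0, 0, 0, 0, 0, 0.2, 1]]]}}

```text
time_s: 26.9
eef_pos: [538.6, -322.7, 177.0]
orientation: [0.0, 0.707, -0.707, -0.001]
wrist_force: [0.4, 0.4, -1.3]
finger_gap: 0.26
grip_force: 25.0
```

Emit:
{"api": "jog_arm", "payload": {"increments": [[[0, 0, 0, 0, 0, 0, 1], [0, 0, 0, 0, 0, 0, 1], [0, 0, 0, 0, 0, 0, 1], [0, 0, 0, 0, 0, 0, 1], [0, 0, 0, 0, 0, 0, 1], [0, 0, 0, 0, 0, 0, 1], [0, 0, 0, 0, 0, 0, 1], [0, 0, 0, 0, 0, 0, 1]]]}}

```text
time_s: 27.57
eef_pos: [539.5, -323.3, 178.8]
orientation: [-0.0, 0.707, -0.707, 0.0]
wrist_force: [0.2, 0.5, -0.8]
finger_gap: 0.263
grip_force: 25.0
```

Run:
```python
from h import *
S=vision.camera("side");p=env.get_state()["eef_pos"];print(p,env.get_state()["finger_gap"])
x0,y0=230,145
im=cv2.resize(S["color"][y0:y0+140,x0:x0+125,::-1],None,fx=4.2,fy=4.2,interpolation=cv2.INTER_CUBIC)
a=np.linspace(0,2*np.pi,60)
b=p[2]-88.8
for x,y,z,r,col in((540,-322,b,42.5,(0,0,255)),(540,-322,b,38.5,(255,0,255)),(540,-322,64,35,(0,255,0)),(540,-322,0,44,(255,0,0))):
    uv=(proj(S,np.c_[x+r*np.cos(a),y+r*np.sin(a),0*a+z])-[x0,y0]+.5)*4.2
    for q in uv: cv2.circle(im,tuple(int(v) for v in q),1,col,-1)
cv2.imwrite("pics/s8c.png",im)
```

```text
[ 539.51683607 -323.28303867  178.67333278] 0.26192303561932945
```

View pics/s8c.png

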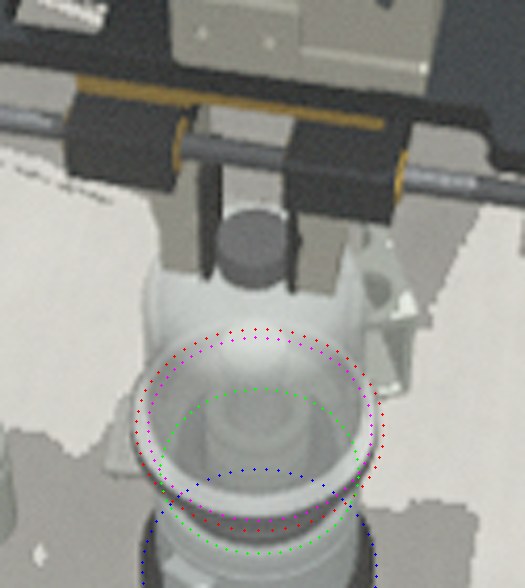

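The lid hangs level, its ring spanning x≈132–378 in the crop (predicted 136–384), so it is about 1.5 mm to the left. I'll take numbers for the knob (dark mask) and the bucket foot before lowering.

Run:
```python
from h import *
np.set_printoptions(precision=1,suppress=True)
S=vision.camera("side")
def knob(im,box,z0):
    x0,y0,x1,y1=box
    g=cv2.cvtColor(im,cv2.COLOR_RGB2GRAY)[y0:y1,x0:x1];m=(g<125).astype(np.uint8)
    n,l,st,c=cv2.connectedComponentsWithStats(m)
    for i in range(1,n):
        if st[i,4]>60: print(st[i]+np.array([x0,y0,0,0,0]),c[i]+[x0,y0],plane(S,c[i]+[x0,y0],z0+94)[:2])
im0=cv2.imread("pics/side0.png")[:,:,::-1].copy()
knob(im0,(222,165,252,195),0); print("now");knob(S["color"],(280,193,301,216),90)
# bucket foot lower edge & lid ring columns in now / bench
g=cv2.cvtColor(S["color"],cv2.COLOR_RGB2GRAY).astype(int);g0=cv2.cvtColor(im0,cv2.COLOR_RGB2GRAY).astype(int)
print("now col291",list(zip(range(225,315),g[225:315,291])))
print("bench col240",list(zip(range(205,245),g0[205:245,240])))
a=np.linspace(0,2*np.pi,180)
for n,x,y,z,r in(("lidnow",539.5,-323.3,90,42.5),("lidnow8",539.5,-323.3,98,42.5),("lidbench",426,-215.3,0,42.5),("lidbench8",426,-215.3,8,42.5),("foot",540,-322,0,44),("rim",540,-322,64,35)):
    uv=proj(S,np.c_[x+r*np.cos(a),y+r*np.sin(a),0*a+z]);print(n,uv.min(0),uv.max(0))
for v in (250,255,262,268,290): print(v,g[v,255:330].tolist())
```

```text
[228 179  14   8  64] [235.  183.4] [ 428.3 -223. ]
now
[280 193  21  22 370] [290.4 203.4] [ 538.5 -322.1]
now col291 [(225, np.int64(217)), (226, np.int64(216)), (227, np.int64(216)), (228, np.int64(210)), (229, np.int64(208)), (230, np.int64(199)), (231, np.int64(196)), (232, np.int64(188)), (233, np.int64(180)), (234, np.int64(172)), (235, np.int64(164)), (236, np.int64(160)), (237, np.int64(156)), (238, np.int64(150)), (239, np.int64(150)), (240, np.int64(150)), (241, np.int64(150)), (242, np.int64(149)), (243, np.int64(152)), (244, np.int64(152)), (245, np.int64(152)), (246, np.int64(152)), (247, np.int64(152)), (248, np.int64(153)), (249, np.int64(158)), (250, np.int64(159)), (251, np.int64(157)), (252, np.int64(153)), (253, np.int64(149)), (254, np.int64(151)), (255, np.int64(153)), (256, np.int64(151)), (257, np.int64(154)), (258, np.int64(147)), (259, np.int64(146)), (260, np.int64(148)), (261, np.int64(148)), (262, np.int64(149)), (263, np.int64(183)), (264, np.int64(198)), (265, np.int64(194)), (266, np.int64(196)), (267, np.int64(179)), (268, np.int64(117)), (269, np.int
[... 3263 characters left out ...]
9, 159, 160, 162, 161, 108, 75, 136, 151, 150, 152, 166, 177, 182, 158, 120, 98, 93, 103, 101, 100, 102, 103, 97, 100, 102, 107, 112, 116, 114, 116, 117, 114, 112, 110, 107, 104, 103, 98, 103, 98, 100, 94, 101, 100, 96, 97, 135, 169, 178, 179, 166, 149, 143, 145, 108, 86, 144, 161, 159, 157, 158, 160, 160, 158, 156, 157, 157, 155, 157]
290 [156, 159, 160, 159, 158, 159, 157, 159, 158, 159, 139, 90, 72, 75, 71, 72, 122, 106, 91, 87, 84, 119, 135, 146, 141, 135, 135, 141, 142, 147, 146, 145, 145, 145, 149, 147, 146, 147, 146, 145, 145, 148, 147, 144, 143, 144, 143, 144, 143, 141, 147, 137, 112, 78, 74, 75, 72, 70, 76, 75, 71, 93, 149, 164, 161, 161, 162, 162, 160, 163, 158, 158, 158, 158, 157]
```

Lid and bucket agree in y within 0.5 mm; x needs about +1.3 mm. Correcting and lowering.

Emit:
{"api": "jog_arm", "payload": {"increments": [[[0, 0, 0, 0, -0.03, 0, 1], [0, 0, 0, 0, 0, 0.1, 1], [0, 0, 0, 0, 0, 0.1, 1], [0, 0, 0, 0, 0, 0.1, 1], [0, 0, 0, 0, 0, 0.1, 1], [0, 0, 0, 0, 0, 0.1, 1], [0, 0, 0, 0, 0, 0.1, 1], [0, 0, 0, 0, 0, 0, 1]]]}}

```text
time_s: 28.33
eef_pos: [540.2, -323.0, 153.3]
orientation: [0.0, 0.707, -0.707, -0.001]
wrist_force: [-0.2, -0.5, -1.4]
finger_gap: 0.268
grip_force: 25.0
```

Emit:
{"api": "jog_arm", "payload": {"increments": [[[0, 0, 0, 0, 0, 0.05, 1], [0, 0, 0, 0, 0, 0.05, 1], [0, 0, 0, 0, 0, 0.04, 1], [0, 0, 0, 0, 0, 0.04, 1], [0, 0, 0, 0, 0, 0.03, 1], [0, 0, 0, 0, 0, 0, 1], [0, 0, 0, 0, 0, 0, 1], [0, 0, 0, 0, 0, 0, 1]]]}}

```text
time_s: 29.0
eef_pos: [540.8, -323.3, 146.3]
orientation: [-0.0, 0.707, -0.707, 0.0]
wrist_force: [0.3, 0.0, -1.2]
finger_gap: 0.262
grip_force: 25.0
```

Emit:
{"api": "jog_arm", "payload": {"increments": [[[0, 0, 0, 0, 0, 0.03, 1], [0, 0, 0, 0, 0, 0.02, 1], [0, 0, 0, 0, 0, 0, 1], [0, 0, 0, 0, 0, 0, 1], [0, 0, 0, 0, 0, 0, 0.4], [0, 0, 0, 0, 0, 0, 0.2], [0, 0, 0, 0, 0, 0, 0], [0, 0, 0, 0, 0, 0, -0.2]]]}}

```text
time_s: 29.67
eef_pos: [540.5, -323.2, 143.8]
orientation: [0.0, 0.707, -0.707, -0.0]
wrist_force: [-0.1, -0.4, 0.6]
finger_gap: 0.462
grip_force: 0.0
```

Emit:
{"api": "jog_arm", "payload": {"increments": [[[0, 0, 0, 0, 0, 0, -0.2], [0, 0, 0, 0, 0, -0.2, -0.2], [0, 0, 0, 0, 0, -0.5, -0.2], [0, 0, 0, 0, 0, -0.6, -0.2], [0, 0, 0, 0, 0, -0.6, -0.2], [0, 0, 0, -0.3, 0.3, -0.3, -0.2], [0, 0, 0, -0.4, 0.3, 0, -0.2], [0, 0, 0, -0.4, 0.3, 0, -0.2]]]}}

```text
time_s: 30.33
eef_pos: [504.8, -279.2, 233.7]
orientation: [0.001, -0.707, 0.707, -0.001]
wrist_force: [-0.6, 0.7, -0.4]
finger_gap: 0.602
grip_force: 0.0
```

Emit:
{"api": "jog_arm", "payload": {"increments": [[[0, 0, 0, -0.5, 0.4, 0, -0.2], [0, 0, 0, -0.5, 0.4, 0, -0.2], [0, 0, 0, -0.5, 0.4, 0, -0.2], [0, 0, 0, -0.4, 0.4, 0, -0.2], [0, 0, 0, 0, 0, 0, -0.2], [0, 0, 0, 0, 0, 0, -0.2], [0, 0, 0, 0, 0, 0, -0.2], [0, 0, 0, 0, 0, 0, -0.2]]]}}

```text
time_s: 31.0
eef_pos: [441.2, -203.7, 232.4]
orientation: [-0.0, 0.707, -0.707, 0.0]
wrist_force: [0.1, 0.3, 0.8]
finger_gap: 0.602
grip_force: 0.0
```

Run:
```python
from h import *
np.set_printoptions(precision=1,suppress=True)
S=vision.camera("side");cv2.imwrite("pics/side9.png",S["color"][:,:,::-1])
g=cv2.cvtColor(S["color"],cv2.COLOR_RGB2GRAY).astype(int);a=np.linspace(0,2*np.pi,180)
for n,x,y,z,r in(("knobtop",540,-322,158,12),("knobbot",540,-322,142,12),("ring8",540,-322,64,42.5),("ring0",540,-322,56,42.5)):
    uv=proj(S,np.c_[x+r*np.cos(a),y+r*np.sin(a),0*a+z]);print(n,uv.min(0),uv.max(0))
m=(g[195:245,275:310]<125).astype(np.uint8);n,l,st,c=cv2.connectedComponentsWithStats(m)
for i in range(1,n):
    if st[i,4]>60:print(st[i]+np.array([275,195,0,0,0]))
print([(v,int(g[v,291])) for v in range(205,308)])
for v in (265,272): print(v,g[v,252:332].tolist())
```

```text
knobtop [282.6 209.3] [300.5 223.2]
knobbot [282.7 216.7] [300.3 230.5]
ring8 [262.7 233.3] [320.1 280.9]
ring0 [262.9 236.4] [319.8 283.9]
[283 221  17   9  81]
[(205, 150), (206, 151), (207, 151), (208, 186), (209, 207), (210, 191), (211, 161), (212, 142), (213, 147), (214, 146), (215, 143), (216, 146), (217, 148), (218, 145), (219, 147), (220, 145), (221, 146), (222, 146), (223, 150), (224, 135), (225, 100), (226, 101), (227, 99), (228, 98), (229, 91), (230, 165), (231, 207), (232, 206), (233, 201), (234, 200), (235, 200), (236, 202), (237, 202), (238, 198), (239, 192), (240, 186), (241, 187), (242, 187), (243, 186), (244, 189), (245, 188), (246, 182), (247, 178), (248, 175), (249, 170), (250, 163), (251, 158), (252, 146), (253, 142), (254, 142), (255, 144), (256, 142), (257, 142), (258, 142), (259, 137), (260, 137), (261, 137), (262, 134), (263, 129), (264, 130), (265, 128), (266, 125), (267, 128), (268, 129), (269, 129), (270, 128), (271, 128), (272, 129), (273, 126), (274, 127), (275, 138), (276, 180), (277, 207), (278, 194), (279, 195), (280, 185), (281, 133), (282, 96), (283,
[... 387 characters left out ...]
40, 133, 119, 114, 122, 122, 124, 125, 127, 122, 125, 124, 125, 124, 125, 127, 129, 127, 128, 129, 128, 127, 129, 130, 129, 127, 127, 128, 124, 128, 128, 127, 129, 126, 128, 128, 125, 122, 129, 140, 141, 143, 157, 179, 191, 200, 198, 141, 166, 197, 198, 200, 200, 198, 198, 196, 195, 198, 195, 196, 197]
272 [198, 196, 199, 198, 199, 198, 198, 197, 201, 201, 206, 157, 90, 69, 73, 90, 97, 136, 175, 186, 186, 187, 188, 187, 176, 161, 154, 137, 128, 127, 123, 122, 122, 122, 126, 124, 128, 126, 128, 129, 130, 128, 130, 129, 128, 124, 124, 126, 122, 130, 133, 139, 143, 151, 172, 193, 192, 187, 185, 190, 184, 158, 113, 91, 81, 68, 169, 194, 198, 199, 201, 201, 200, 197, 196, 199, 196, 198, 197, 196]
```

The lid's knob (rows 209–230) and ring edges (281 and 284) match the predictions for underside z=56 within 1 px, so it is seated. The arm is clear, so I'm handing the job in.

```bash
python3 -c "
from bench import env
print(env.close_job())"
```

```text
the job is handed in; nothing more can be done
None
```

I handed the job in at about 31 s, before the 99 s limit. The adapter, tall reducer, tube and lid are all in the bucket and released, and the arm is clear. Side-camera checks put the adapter, reducer and lid fully home. The tube's seating is less certain: it went in without resistance, but its cap leans a few mm toward +y and the top view was partly blocked. `close_job()` returned no verdict.

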